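# Prop the drying cabinet door open on its stay

## Robot

A 6-joint arm with a two-finger parallel gripper is mounted at the origin on a cart in front of the work surface, level with it; the furniture and walls round the work are solid. World frame = base frame: x ahead of the robot, y to its left, z up, the work surface at z = 0. Lengths are in m, angles in rad, forces in N, time in s.
With the tool pointing down it reaches from about 0.25 to 0.775 m from the base axis. Payload 8.9 kg.
Tool frame: the origin (TCP) lies on the centre line of the jaws, within the pads' length; the fingertips stand 17 mm ahead of it and the grasp point (between the pads) lies 2 mm behind it; z points along the fingers, y is the direction in which the jaws open and shut (so a half turn about z gives the same grasp; the last joint's range is limited). The gripper opens to 85 mm and grips with 20 to 120 N. Pads are 22 mm wide; open, the fingers measure 114 mm over their backs; the gripper's body (76 mm by 85 mm) begins 54 mm behind the grasp point. The pads swing forward as they close: fully open they stand 13 mm farther back than shut.
Start: joints at [-1.333, 0.291, -0.153, 1.127, 0, 1.431], TCP at [0.193, -0.488, 0.248] pointing down, gripper open.
Joint ranges: [-2.52, 2.52], [-0.91, 1.74], [-1.3, 1.37], [-1.96, 2.02], [-1.52, 1.47], [-3.14, 3.14]. Speed limits (rad/s): [2.22, 2.22, 2.79, 3.14, 3.14, 3.14].

## Interface

Orientations are given as a 3x3 rotation matrix whose columns are the frame's x, y, z axes.
In Python, from plant import ctrl gives the robot as it stands. The module is installed in compiled form; this text tells all that it offers.
- The arm moves only by the tool jog_arm, never from a script. Its argument "rows" is a list that holds one entry, the list of rows, each a list of 7 numbers: the shift along the world's x, y, z in units of 40 mm (1.0 is 40 mm), then the turn, a rotation vector about the world's x, y, z in units of 8 degrees (1.0 is 8 degrees), then the finger opening in mm, from 0 to 85.4. In form: [[[x, y, z, ax, ay, az, gripper], ...]]. A call has 1 to 10 rows; each row is the pose to reach, as a shift and turn from the pose commanded when the call began; what a row does not reach only later rows make up. A row lasts 1/8 s, in which the tool goes at most 62.5 mm and 10.7 degrees, less where a joint would pass 70% of its speed; a pose out of reach is approached as far as the arm can. A call with a gripper value outside its range is refused whole. The fingers move at their own pace and stop on an object; the grip force is fixed at half the most. Time passes only in rows, so rows that repeat a pose let the fingers close. It gives the time, the measured TCP pose, the force and the opening at its end, in the units of the state.
- ctrl.read_state(): the state, without advancing time (a new reading comes with each control period).
- ctrl.read_camera(name): name is "side" or "top"; returns the picture (384x512x3 uint8, red, green, blue); there is no depth.
- ctrl.camera_model(name): a dict with "fx", "fy", "cx", "cy" (pixels), "T" (4x4, takes a point from camera to world coordinates). Camera axes: x right, y up, looking along -z (the intrinsics and any distortion apply to the point x, -y, -z); pixel columns grow to the right and rows downward; lengths in m; the calibration is good to about 2 mm. A picture is of the moment at which its call begins. camera_model takes no time and is no camera call.
- ctrl.hand_in(): hands the job in, once; it reports no verdict.
The state is a dict: "t": time; "q": joint angles; "qd": joint speeds; "joint_efforts": joint torques, N m; "tool_pos": TCP position; "orientation": TCP orientation; "ft_force": force on the tool from outside, world axes, zero at the start; "torque": the same for the moment, N m; "width": opening from 0.0 (shut) to 1.0 (fully open).
Only numpy, scipy, OpenCV 4.12 (cv2) and the standard library are available. Lean on these libraries where they do the work, as an engineer would, in place of code of your own. Each camera call takes 0.05 s, during which the arm holds its last target. There are 200 camera calls.

## Task

Prop the drying cabinet's door open so that the vials can air: lift the stay on its roof by the ball knob and, with the door pushed open, drop the fourth hole, counted from the door, fully down over the peg, so that the bar lies flat and holds the door, then let go. The peg is clamped anywhere along its slot, so feel for it with a light touch and never force the bar against it; leave the things standing around where they are.

Things in the scene. Friction and masses are not known exactly. Their poses are not given: they have to be found in the camera images.
- cabinet: Bench-top drying cabinet, fixed: 240 deep (x) x 250 wide (y) x 190 mm high, white with a grey roof. Origin: centre of its underside, on the worktop; x points from its front to its back, y to its left, z up. The roof is flat at z = 190 mm. A glazed door covers the front; its upright hinge axis stands at x = -130, y = +120 mm in this frame.
- cabinet_door (a joint): Opening angle of the door, rad: 0 shut, growing as the free (right-hand) edge swings out towards -x of the cabinet. Starts ajar at 0.02 to 0.20. Stiff hinge (0.08 N m friction) with a closing spring of 0.3 N m/rad: above about 0.27 rad the door creeps back if nothing holds it. On the fourth hole it stands at about 0.50 to 0.62 rad.
- stay_swivel (a joint): Angle of the stay about its upright swivel pin on the door's top rail, rad, counted anticlockwise from above relative to the door; the pin is 205 mm from the door's hinge axis. In the cabinet's frame the stay points from the pin at the angle (stay_swivel - cabinet_door) from the cabinet's x axis. Starts at 0.92 to 1.10, the bar lying to the left of the peg.
- stay_arm (a joint): Lift angle of the stay about a level pin that crosses the swivel pin at the height of the bar's underside, 6 mm above the roof, rad: 0 lying flat (as at the start, and when fully down over the peg), growing as the ball end is raised, up to 0.8. The bar falls by its own weight when let go; it moves freely (friction about 0.01 N m).
- stay_ball (a point): Centre of the black ball knob, 22 mm diameter, by which the stay is gripped from above. It is 228 mm along the bar from the swivel pin and 32 mm above the bar's underside, on an 8 mm stem; lying flat, its centre is 38 mm above the roof and the bar's top 10 mm above the roof. The bar is flat steel, 22 wide and 4 mm thick, 0.22 kg in all. x of this frame points along the bar away from the door. The ball can turn, and roll a few mm, between flat fingers as the bar swings.
- stay_hole_4 (a point): Centre of the fourth of the five round holes in the stay, 10 mm diameter, 164 mm from the swivel pin and 64 mm short of the ball along the bar. The holes lie at 80, 108, 136, 164 and 192 mm from the pin, counted from the door; this one is second from the ball.
- peg_rail: Slotted steel rail, 64 x 22 x 3 mm, screwed to the roof. Origin: centre of its underside, at x = -75, y = -60 mm of the cabinet's frame on the roof; x runs along the slot, as the cabinet's x. It carries one fixed steel peg, 8 mm diameter with a small chamfer, clamped somewhere along the slot from x = -9 to +9 mm at y = 0: where along it is not told. The peg's tip is 18.6 mm above the roof, its collar (15 mm diameter) ends 5 mm above the roof.
- bench_timer: White bench timer with two keys, 62 x 62 x 21 mm, on the roof at the back right of the cabinet. Bystander. Origin: centre of its underside.
- glass_beaker: Small glass beaker, 53 mm across, 69 mm high, to the right. Bystander. Origin: centre of its underside.
- tape_roll: Roll of masking tape lying flat, 104 mm across, 25 mm high, to the right. Bystander. Origin: centre of its underside.
- slide_box: Small flat box with a lid, 56 x 84 x 25 mm, to the left. Bystander. Origin: centre of its underside.
- brown_bottle: Brown screw-cap bottle, 46 mm across, 102 mm high, to the right of the cabinet. Bystander. Origin: centre of its underside.
- small_syringe: Plastic syringe lying flat, 30 x 104 x 19 mm, near the front edge. Bystander. Origin: centre of its underside.

How it is judged:
On the way, in this order (a step that is already met when the one before it is completed fails the run):
1. the stay is raised clear of the roof and its fourth hole carried over the peg's rail (value of joint stay_arm above 0.05 rad and horizontal distance between stay_hole_4 and peg_rail below 0.025 m), for 0.1 s.
2. the fourth hole is down over the peg and the bar lies flat (x of stay_hole_4 in the frame of peg_rail between -0.0115 and 0.0115 m and y of stay_hole_4 in the frame of peg_rail between -0.003 and 0.003 m and value of joint stay_arm below 0.015 rad), for 0.2 s.
At the end, for the whole second after the job is handed in: The fourth hole is over the peg (hole centre within 3 mm of the slot's line and 11.5 mm of its middle), the bar lies flat (lift under 0.015 rad), and the stay holds the door by itself at 0.46 to 0.66 rad, at rest (under 0.02 rad/s) (all of step 2 and value of joint cabinet_door between 0.46 and 0.66 rad and velocity of joint cabinet_door between -0.02 and 0.02 rad/s); the robot touches nothing.
It fails at once if the stay is forced against the peg with more than 30 N (contact force between stay_arm and peg_rail above 30 N).
It fails at once if a thing standing around (timer on the roof, beaker, tape roll, flat box, brown bottle, syringe) is moved by more than 20 mm (distance of any of bench_timer, glass_beaker, tape_roll, brown_bottle, slide_box, small_syringe from where it was at the start of the episode above 0.02 m).
It also fails if it takes over 58 s, if anything falls off the work surface, if the arm or the gripper's body presses on something with over 40 N, if the wrist force passes 120 N, or if a joint passes its speed limit or range.

## Working session

There is one attempt and no reset: what is moved stays moved. The work goes in short steps, Python scripts to look and compute and a tool call to move; the robot and the scene stay as the last step left them, time stands still between calls to the robot, and variables do not carry over. Pictures are saved under pics/ and viewed, about 8 in all and at most 12, crops included, and the job is handed in when it is done.

Besides the shell and the picture viewer there is one more tool, called after "Request:" in YAML: its name, and indented under it one key for each argument. jog_arm: Moves the arm, as the interface text tells. Its arguments: {"type":"object","properties":{"rows":{"type":"array"}},"required":["rows"]}

```bash
mkdir -p pics; cat > h.py <<'E'
from plant import ctrl
import numpy as np, cv2
def snap(n,f):
    im=ctrl.read_camera(n); cv2.imwrite(f,cv2.cvtColor(im,cv2.COLOR_RGB2BGR)); return im
def ray(n,u,v):
    m=ctrl.camera_model(n);T=m["T"]
    d=np.array([(u-m["cx"])/m["fx"],-(v-m["cy"])/m["fy"],-1.]);return T[:3,3],T[:3,:3]@d
def onz(n,u,v,z):
    o,d=ray(n,u,v);return o+d*(z-o[2])/d[2]
def proj(n,p):
    m=ctrl.camera_model(n);c=np.linalg.inv(m["T"])@np.append(p,1)
    return m["fx"]*c[0]/-c[2]+m["cx"],m["fy"]*-c[1]/-c[2]+m["cy"]
def tri(n1,p1,n2,p2):
    o,d=ray(n1,*p1);o2,d2=ray(n2,*p2)
    A=np.c_[d,-d2];s=np.linalg.lstsq(A,o2-o,rcond=None)[0]
    a=o+d*s[0];b=o2+d2*s[1];return (a+b)/2,np.linalg.norm(a-b)
E
python3 - <<'E'
from h import *
a=snap("side","pics/s0.png");b=snap("top","pics/t0.png")
for n in("side","top"):print(ctrl.camera_model(n))
s=ctrl.read_state();print(s)
E
```

```text
{'fx': 355.6950096251125, 'fy': 355.6950096251125, 'cx': 248.9830727603359, 'cy': 191.82146682723896, 'T': array([[-0.9053075 ,  0.27299611, -0.32540966,  0.16632073],
       [-0.42459237, -0.56031284,  0.71117567,  0.7922143 ],
       [ 0.01181698,  0.78199913,  0.62316749,  0.89687441],
       [ 0.        ,  0.        ,  0.        ,  1.        ]])}
{'fx': 375.9246296666961, 'fy': 375.9246296666961, 'cx': 257.9493511172423, 'cy': 192.99484249736747, 'T': array([[ 0.02553719,  0.99281383, -0.11691255,  0.40837864],
       [-0.99930868,  0.02851357,  0.02385659, -0.01140546],
       [ 0.02701875,  0.1162225 ,  0.99285564,  1.21270819],
       [ 0.        ,  0.        ,  0.        ,  1.        ]])}
{'t': 0.1, 'q': array([-1.33333490e+00,  2.91258131e-01, -1.54030563e-01,  1.12667658e+00,
       -3.82609222e-05,  1.43150385e+00]), 'qd': array([-9.57026659e-05, -1.57296888e-03,  2.99350170e-03,  3.83585775e-04,
       -3.00578380e-04,  3.62753541e-04]), 'joint_efforts': array([ 1.10364901e-03, -5.37978566e+01,  3.31918502e+01,  9.28550551e-03,
       -1.91304280e-04, -2.72518605e-06]), 'tool_pos': array([ 0.19306109, -0.48783004,  0.24777952]), 'orientation': array([[ 9.29863797e-01,  3.67903821e-01, -3.12166499e-04],
       [ 3.67903932e-01, -9.29863122e-01,  1.12714715e-03],
       [ 1.24409628e-04, -1.16294061e-03, -9.99999316e-01]]), 'ft_force': array([0.99495302, 0.56827637, 0.03479521]), 'torque': array([ 0.0039768 , -0.04388777, -0.01773457]), 'width': 1.0035574577088988}
```

View pics/t0.png

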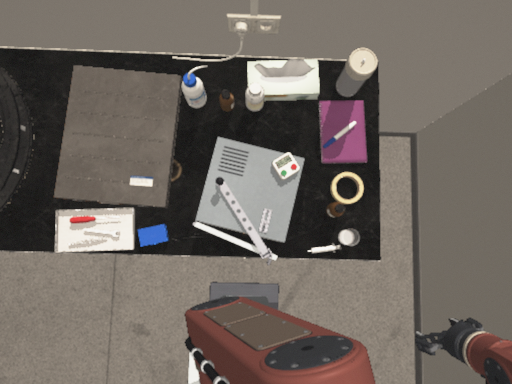

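View pics/s0.png

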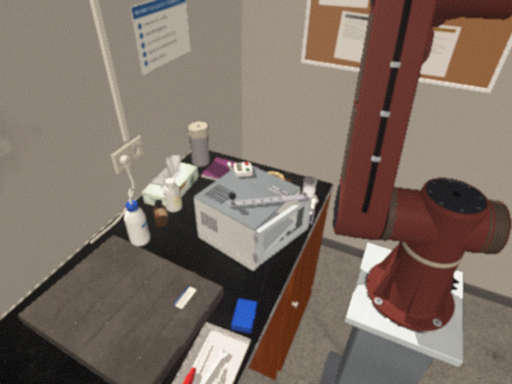

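Top view: ball at about (220,181), pin (268,255), rail (265,220), timer (286,166). Side view: ball at (233,196). Next I'll measure these more closely.

```bash
python3 - <<'E'
from h import *
t=cv2.imread("pics/t0.png");s=cv2.imread("pics/s0.png")
a=cv2.resize(t[130:270,185:315],None,fx=4,fy=4,interpolation=cv2.INTER_CUBIC)
b=cv2.resize(s[150:270,190:330],None,fx=2,fy=2,interpolation=cv2.INTER_CUBIC)
c=np.zeros((560,800,3),np.uint8);c[:560,:520]=a;c[:240,520:800]=b
cv2.imwrite("pics/c0.png",c)
def ball(im,box):
    x0,y0,x1,y1=box;m=(im[y0:y1,x0:x1].max(2)<60).astype(np.uint8)
    n,l,st,ce=cv2.connectedComponentsWithStats(m)
    return [(st[i,4],ce[i]+[x0,y0]) for i in range(1,n) if st[i,4]>8]
bt=ball(t,(208,170,232,192));bs=ball(s,(224,186,242,206));print(bt,bs)
pt=max(bt,key=lambda k:k[0])[1];ps=max(bs,key=lambda k:k[0])[1]
print(tri("top",pt,"side",ps))
for uv in[(216,139),(304,158),(284,240),(197,219)]:print(onz("top",*uv,.19))
print(onz("top",268,255,.2),onz("top",*pt,.228))
E
```

```text
[(np.int32(31), array([219.29032258, 181.03225806]))] [(np.int32(19), array([231.94736842, 195.84210526]))]
(array([0.55327659, 0.06787324, 0.22749041]), np.float64(1.3627644944341902e-05))
[0.67645177 0.08442501 0.19      ]
[ 0.63038808 -0.16147652  0.19      ]
[ 0.4028273  -0.10972989  0.19      ]
[0.45323599 0.12714686 0.19      ]
[ 0.3621547  -0.06675922  0.2       ] [0.55319518 0.06782981 0.228     ]
```

View pics/c0.png

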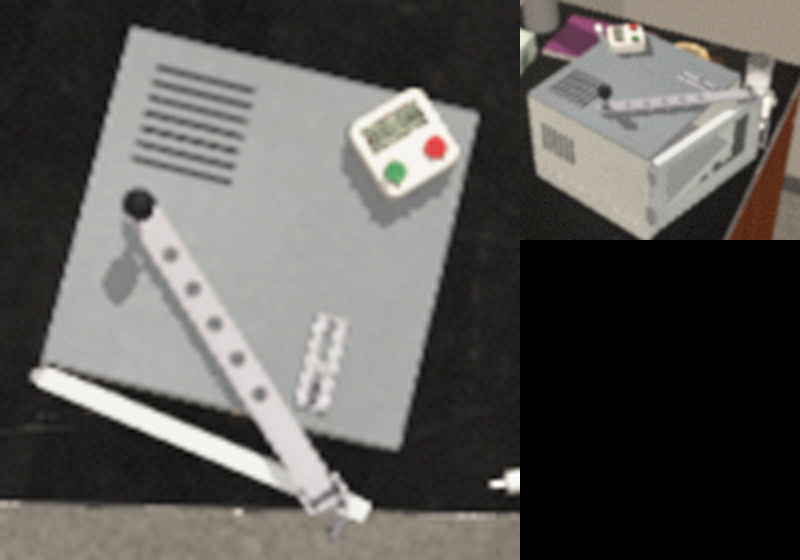

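The crop shows the roof edges, five holes, the rail at crop (322,363) and the timer at (405,140). The ball height triangulates to 0.2275, as stated. I'll fit the cabinet pose and work out the targets.

```bash
cat > geo.py <<'E'
from h import *
H=np.array([-130.,120.])
def door(p,off=(0,0)): # peg offset p mm -> door angle, pin, unit, in cabinet frame
    from scipy.optimize import brentq
    g=np.array([-75+p,-60.])+off
    pin=lambda a:H+205*np.array([-np.sin(a),-np.cos(a)])
    a=brentq(lambda a:np.linalg.norm(g-pin(a))-164,.2,.9)
    P=pin(a);return a,P,(g-P)/164
def balltarget(p,al,C,yaw,off=(0,0)):
    a,P,u=door(p,off);r=228*np.cos(al)-32*np.sin(al)
    b=P+u*r;R=np.array([[np.cos(yaw),-np.sin(yaw)],[np.sin(yaw),np.cos(yaw)]])
    w=C+R@b/1000
    return np.array([*w,.190+(6+228*np.sin(al)+32*np.cos(al))/1000]),yaw+np.arctan2(u[1],u[0]),a
E
python3 - <<'E'
from geo import *
t=cv2.imread("pics/t0.png").astype(float)
c=lambda x,y:(185+(x+.5)/4-.5,130+(y+.5)/4-.5)
# sub-pixel edge: sample across each side
from scipy.ndimage import map_coordinates
g=t.mean(2)
cs=[np.array(c(*k)) for k in[(133,27),(478,113),(400,449),(42,362)]]
def edge(A,B,f0,f1,thr=90):
    d=(B-A)/np.linalg.norm(B-A);n=np.array([-d[1],d[0]]);out=[]
    for f in np.linspace(f0,f1,25):
        q=A+(B-A)*f;s=np.linspace(-4,4,81);P=q[:,None]+n[:,None]*s
        v=map_coordinates(g,[P[1],P[0]],order=1);k=np.argmax(v>thr)
        out.append(onz("top",*P[:,k],.19)[:2])
    out=np.array(out);m=np.median(out,0)
    vx=cv2.fitLine(out.astype(np.float32),cv2.DIST_HUBER,0,.001,.001).ravel().astype(float);return vx
L={k:edge(cs[a],cs[b],*f) for k,(a,b,f) in dict(back=(0,1,(.1,.75)),right=(1,2,(.3,.9)),left=(3,0,(.15,.9))).items()}
yw={}
for k,v in L.items(): print(k,v,np.degrees(np.arctan2(v[1],v[0])))
def X(a,b):
    A=np.c_[a[:2],-b[:2]];s=np.linalg.solve(A,b[2:]-a[2:]);return a[2:]+a[:2]*s[0]
BL=X(L['back'],L['left']);BR=X(L['back'],L['right']);print(BL,BR,np.linalg.norm(BL-BR))
d=BL-BR;yaw=np.arctan2(d[1],d[0])-np.pi/2
xa=np.array([np.cos(yaw),np.sin(yaw)]);C=(BL+BR)/2-xa*.120
print("yaw",yaw,"C",C)
R=np.c_[xa,[-xa[1],xa[0]]]
loc=lambda w:R.T@(w[:2]-C)*1000
# rail
m=((t.min(2)>175)).astype(np.uint8);n,l,st,ce=cv2.connectedComponentsWithStats(m)
m2=m.copy();mask=np.zeros_like(m);mask[207:236,256:275]=1
ys,xs=np.nonzero(m2*mask);print("rail px",xs.mean(),ys.mean(),len(xs),loc(onz("top",xs.mean(),ys.mean(),.193)))
for k in[(171,255),(193,289),(215,323),(237,358),(260,393)]:
    print("hole",loc(onz("top",*c(*k),.2)))
b=np.array([.5533,.0679]);print("ball",loc(b))
h=[onz("top",*c(*k),.2)[:2] for k in[(171,255),(260,393)]];print("bar yaw w",np.arctan2(*(h[0]-h[1])[::-1]))
for p in(-9,0,9):
  for al in(0,.15):print(p,al,balltarget(p,al,C,yaw))
E
```

```text
back [ 0.21597025  0.97639996  0.66255134 -0.02332   ] 77.52754432929366
right [ 0.97627729 -0.21652408  0.47753638 -0.12889487] -12.504956891378937
left [ 0.976215   -0.21680467  0.57218343  0.10700673] -12.52142479512035
[0.68579725 0.08177458] [ 0.6316394  -0.16307267] 0.25076532132999535
yaw -0.21768541726286306 C [ 0.54155033 -0.01473262]
rail px 264.6368715083799 220.6312849162011 179 [-76.98043717 -59.24747796]
hole [-30.25639524  56.52749781]
hole [-49.0184963   36.36955135]
hole [-67.69679042  16.30164682]
hole [-86.94271873  -3.84134143]
hole [-105.93821159  -24.54229674]
ball [-6.37381206 83.22006235]
bar yaw w 0.6020719322009565
-9 0 (array([ 0.50787906, -0.0735532 ,  0.228     ]), np.float64(-0.2912581567179306), 0.6107054685435185)
-9 0.15 (array([ 0.50084607, -0.07144483,  0.26171257]), np.float64(-0.2912581567179306), 0.6107054685435185)
0 0 (array([ 0.51727426, -0.07333265,  0.228     ]), np.float64(-0.25613207021006995), 0.5599173044188228)
0 0.15 (array([ 0.51017157, -0.07147257,  0.26171257]), np.float64(-0.25613207021006995), 0.5599173044188228)
9 0 (array([ 0.52655016, -0.07328175,  0.228     ]), np.float64(-0.22404427456449394), 0.5095548588971685)
9 0.15 (array([ 0.51939145, -0.0716505 ,  0.26171257]), np.float64(-0.22404427456449394), 0.5095548588971685)
```

Request:
jog_arm:
  rows:
    - [[0, 0, 2, 0, 0, 0, 60], [0, 0, 2, 0, 0, 0.3, 60], [9, 13.9, 2, 0, 0, 1.6, 60], [9, 13.9, 2, 0, 0, 1.6, 60], [9, 13.9, 2, 0, 0, 1.6, 60], [9, 13.9, 2, 0, 0, 1.6, 60], [9, 13.9, 2, 0, 0, 1.6, 60], [9, 13.9, 2, 0, 0, 1.6, 60], [9, 13.9, 2, 0, 0, 1.6, 60], [9, 13.9, 2, 0, 0, 1.6, 60]]

```text
t: 1.35
tool_pos: [0.4656, -0.0665, 0.3282]
orientation: [[0.825, 0.565, 0.0], [0.565, -0.825, -0.0], [-0.0, 0.0, -1.0]]
ft_force: [0.0, -0.7, -0.5]
width: 0.7
```

Request:
jog_arm:
  rows:
    - [[2.1, 3.2, 0, 0, 0, 0, 60], [2.1, 3.2, 0, 0, 0, 0, 60], [2.1, 3.2, 0, 0, 0, 0, 60], [2.1, 3.2, 0, 0, 0, 0, 60], [2.1, 3.2, 0, 0, 0, 0, 60]]

```text
t: 1.98
tool_pos: [0.5484, 0.0591, 0.328]
orientation: [[0.825, 0.565, -0.001], [0.565, -0.825, -0.0], [-0.001, -0.0, -1.0]]
ft_force: [-0.3, -0.6, -0.1]
width: 0.7
```

```bash
python3 - <<'E'
from h import *
s=ctrl.read_state();p=s["tool_pos"];print(p,s["orientation"][:,1],s["q"])
print((np.array([.5533,.0679,.2255])-p)/.04)
E
```

```text
[0.54843167 0.05905405 0.32800706] [ 5.64762190e-01 -8.25253650e-01 -2.85280441e-04] [-2.50973482e-02  3.15405125e-01  8.92547372e-02  1.34559278e+00
 -3.31636455e-04  2.51635024e+00]
[ 0.12170821  0.22114877 -2.5626766 ]
```

Request:
jog_arm:
  rows:
    - [[0.1, 0.2, 0, 0, 0, 1.2, 60], [0.1, 0.2, 0, 0, 0, 2.5, 60], [0.1, 0.2, 0, 0, 0, 3.8, 60], [0.1, 0.2, 0, 0, 0, 5.1, 60], [0.1, 0.2, 0, 0, 0, 6.4, 60], [0.1, 0.2, 0, 0, 0, 7.7, 60], [0.1, 0.2, 0, 0, 0, 9, 60], [0.1, 0.2, 0, 0, 0, 10.2, 60], [0.1, 0.2, 0, 0, 0, 11.2, 60], [0.1, 0.2, 0, 0, 0, 11.2, 60]]

```text
t: 3.22
tool_pos: [0.5525, 0.0664, 0.3286]
orientation: [[-0.557, 0.831, 0.0], [0.831, 0.557, -0.0], [-0.0, 0.0, -1.0]]
ft_force: [0.3, -0.6, -0.2]
width: 0.702
```

Request:
jog_arm:
  rows:
    - [[0, 0, 0, 0, 0, 1.2, 60], [0, 0, 0, 0, 0, 2.5, 60], [0, 0, 0, 0, 0, 3.8, 60], [0, 0, 0, 0, 0, 5.1, 60], [0, 0, 0, 0, 0, 6.4, 60], [0, 0, 0, 0, 0, 7.7, 60], [0, 0, 0, 0, 0, 9, 60], [0, 0, 0, 0, 0, 10.2, 60], [0, 0, 0, 0, 0, 11.3, 60], [0, 0, 0, 0, 0, 11.3, 60]]

```text
t: 4.47
tool_pos: [0.5527, 0.0669, 0.3284]
orientation: [[-0.828, -0.561, 0.0], [-0.561, 0.828, -0.0], [0.0, -0.0, -1.0]]
ft_force: [-0.4, 0.3, 0.1]
width: 0.699
```

```bash
python3 - <<'E'
from h import *
s=ctrl.read_state();p=s["tool_pos"];print(p,s["orientation"][:,1],s["q"])
print((np.array([.5533,.0679,.2255])-p)/.04)
a=snap("side","pics/s1.png");snap("top","pics/t1.png")
cv2.imwrite("pics/c1.png",cv2.resize(cv2.imread("pics/s1.png")[110:270,170:350],None,fx=4,fy=3.7,interpolation=cv2.INTER_CUBIC))
E
```

```text
[0.55269539 0.06693005 0.32842863] [-5.60963643e-01  8.27840432e-01 -1.00661465e-04] [-1.07616736e-02  3.24919468e-01  1.03776147e-01  1.34959856e+00
 -8.47415312e-05 -6.06311065e-01]
[ 0.01511513  0.02424882 -2.57321577]
```

View pics/c1.png

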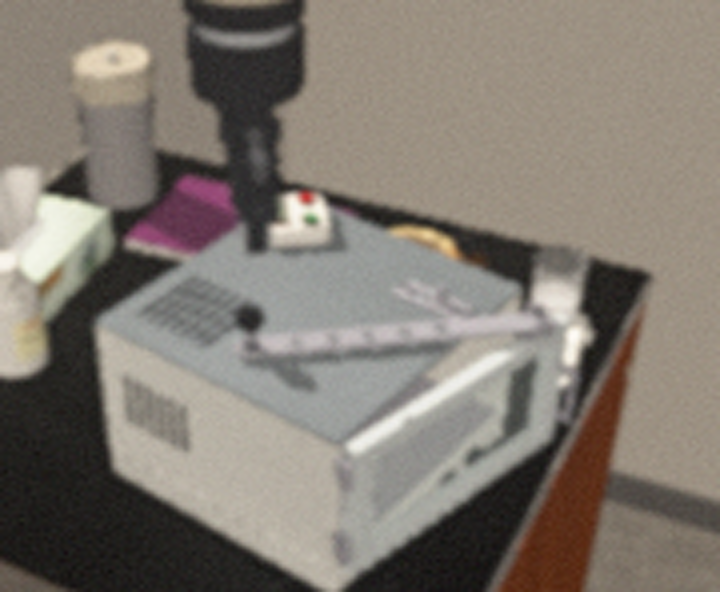

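The gripper stands edge-on directly above the ball: finger tip at crop (258,245), ball at (250,318). I'll descend and close.

Request:
jog_arm:
  rows:
    - [[0, 0, -0.8, 0, 0, 0, 60], [0, 0, -1.6, 0, 0, 0, 60], [0, 0, -2.2, 0, 0, 0, 60], [0, 0, -2.6, 0, 0, 0, 60], [0, 0, -2.6, 0, 0, 0, 60], [0, 0, -2.6, 0, 0, 0, 60]]

```text
t: 5.32
tool_pos: [0.5533, 0.0674, 0.2251]
orientation: [[-0.826, -0.563, 0.001], [-0.563, 0.826, -0.0], [-0.001, -0.001, -1.0]]
ft_force: [-0.0, 0.1, -0.5]
width: 0.703
```

Request:
jog_arm:
  rows:
    - [[0, 0, 0, 0, 0, 0, 30], [0, 0, 0, 0, 0, 0, 24], [0, 0, 0, 0, 0, 0, 10], [0, 0, 0, 0, 0, 0, 10], [0, 0, 0, 0, 0, 0, 10], [0, 0, 0, 0, 0, 0, 10], [0, 0, 0, 0, 0, 0, 10]]

```text
t: 6.2
tool_pos: [0.553, 0.0676, 0.2243]
orientation: [[-0.825, -0.565, 0.0], [-0.565, 0.825, 0.0], [-0.0, 0.0, -1.0]]
ft_force: [0.9, 1.4, 1.0]
width: 0.22
```

```bash
python3 - <<'E'
from h import *
s=ctrl.read_state();p=s["tool_pos"];print(p,s["ft_force"],s["width"]*85.4)
E
```

```text
[0.55299022 0.06758029 0.22433378] [0.86637588 1.42135358 1.03367496] 18.760200750773762
```

Request:
jog_arm:
  rows:
    - [[-0.04, -0.03, 0.28, 0, 0, 0, 10], [-0.09, -0.06, 0.56, 0, 0, 0, 10], [-0.15, -0.1, 0.84, 0, 0, 0, 10], [-0.22, -0.15, 1.12, 0, 0, 0, 10], [-0.22, -0.15, 1.12, 0, 0, 0, 10], [-0.22, -0.15, 1.12, 0, 0, 0, 10]]

```text
t: 6.95
tool_pos: [0.5443, 0.0615, 0.269]
orientation: [[-0.825, -0.565, 0.0], [-0.565, 0.825, 0.0], [-0.0, -0.0, -1.0]]
ft_force: [0.9, -1.1, -1.8]
width: 0.216
```

```bash
cat >> geo.py <<'E'
C=np.array([.54155,-.01473]);YAW=-.21769
RC=np.array([[np.cos(YAW),-np.sin(YAW)],[np.sin(YAW),np.cos(YAW)]])
def joints(b):  # world ball -> door angle, world bar yaw, lift
    from scipy.optimize import least_squares
    L=np.append(RC.T@(np.asarray(b[:2])-C)*1000,(b[2]-.196)*1000)
    def f(x):
        a,f_,al=x;r=228*np.cos(al)-32*np.sin(al)
        P=H+205*np.array([-np.sin(a),-np.cos(a)])
        return [*(P+r*np.array([np.cos(f_),np.sin(f_)])-L[:2]),228*np.sin(al)+32*np.cos(al)-L[2]]
    a,f_,al=least_squares(f,[.4,.4,.2]).x
    P=H+205*np.array([-np.sin(a),-np.cos(a)]);h=P+164*np.cos(al)*np.array([np.cos(f_),np.sin(f_)])-[-75,-60]
    return a,f_+YAW,al,h
E
python3 - <<'E'
from geo import *
s=ctrl.read_state();p=s["tool_pos"];print(p,s["ft_force"],s["width"]*85.4)
off=np.array([0,0,.002]);b0=p+off;print(joints(b0))
b1,_,_=balltarget(0,.2,C,YAW)
y0=joints(b0)[1]
for f in np.linspace(.125,1,8):
    b=b0+(b1-b0)*f;j=joints(b);print(np.round((b-b0)/.04,2),round(np.degrees(j[1]-y0)/8,2),j)
snap("side","pics/s2.png");cv2.imwrite("pics/c2.png",cv2.resize(cv2.imread("pics/s2.png")[130:270,190:350],None,fx=4,fy=4,interpolation=cv2.INTER_CUBIC))
E
```

```text
[0.54425203 0.06149919 0.26902012] [ 0.9036182  -1.09465957 -1.79949433] 18.47855109629022
(np.float64(0.1690959225966591), np.float64(0.5885504662593473), np.float64(0.19246212612280886), array([21.92774061, 94.09567349]))
[-0.12 -0.41  0.01] -0.97 (np.float64(0.27297274013939166), np.float64(0.45328187627318733), np.float64(0.19340328028637496), array([15.785876  , 82.65588914]))
[-0.23 -0.83  0.01] -1.87 (np.float64(0.3583135376357801), np.float64(0.32709516984532), np.float64(0.19434474076516398), array([10.72612615, 71.41007728]))
[-0.35 -1.24  0.02] -2.71 (np.float64(0.42586093735031305), np.float64(0.2105751772939387), np.float64(0.1952865086937363), array([ 6.66647969, 60.1234075 ]))
[-0.47 -1.65  0.02] -3.48 (np.float64(0.47727164133728966), np.float64(0.10325892151078414), np.float64(0.1962285852095971), array([ 3.4706829 , 48.65217018]))
[-0.59 -2.06  0.03] -4.19 (np.float64(0.5145365351079463), np.float64(0.004135341868486686), np.float64(0.1971709714532128), array([ 0.99494848, 36.92585978]))
[-0.7  -2.48  0.03] -4.85 (np.float64(0.5396153901709312), np.float64(-0.08800776918432363), np.float64(0.1981136685680264), array([-0.88831685, 24.92267667]))
[-0.82 -2.89  0.04] -5.46 (np.float64(0.5542539423384802), np.float64(-0.17438765663972422), np.float64(0.19905667770047386), array([-2.28247672, 12.64904448]))
[-0.94 -3.3   0.04] -6.05 (np.float64(0.5599173044188229), np.float64(-0.2561366529472067), np.float64(0.20000000000000004), array([-3.26666544,  0.12565427]))
```

View pics/c2.png

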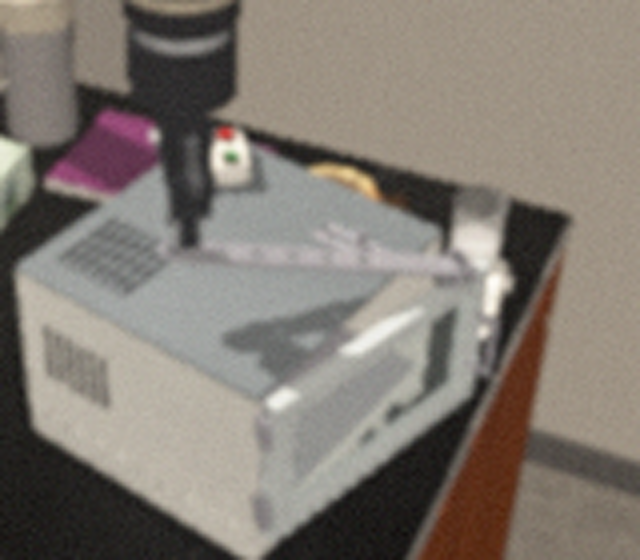

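The bar is lifted with the ball held (crop (188,240)), and nothing else has moved. Now the swing to above the rail.

Request:
jog_arm:
  rows:
    - [[-0.06, -0.2, 0, 0, 0, -0.5, 10], [-0.12, -0.41, 0.01, 0, 0, -0.97, 10], [-0.18, -0.62, 0.01, 0, 0, -1.4, 10], [-0.23, -0.83, 0.01, 0, 0, -1.87, 10], [-0.29, -1.03, 0.02, 0, 0, -2.3, 10], [-0.35, -1.24, 0.02, 0, 0, -2.71, 10], [-0.41, -1.45, 0.02, 0, 0, -3.1, 10], [-0.47, -1.65, 0.02, 0, 0, -3.48, 10], [-0.47, -1.65, 0.02, 0, 0, -3.48, 10]]

```text
t: 8.12
tool_pos: [0.5251, -0.0048, 0.2697]
orientation: [[-0.994, -0.113, -0.0], [-0.113, 0.994, 0.0], [0.0, 0.0, -1.0]]
ft_force: [0.1, -0.6, -1.8]
width: 0.22
```

Request:
jog_arm:
  rows:
    - [[-0.06, -0.2, 0, 0, 0, -0.36, 10], [-0.12, -0.41, 0.01, 0, 0, -0.71, 10], [-0.18, -0.62, 0.01, 0, 0, -1.04, 10], [-0.23, -0.83, 0.01, 0, 0, -1.37, 10], [-0.29, -1.03, 0.02, 0, 0, -1.68, 10], [-0.35, -1.24, 0.02, 0, 0, -1.98, 10], [-0.41, -1.45, 0.02, 0, 0, -2.27, 10], [-0.47, -1.65, 0.02, 0, 0, -2.57, 10], [-0.47, -1.65, 0.02, 0, 0, -2.57, 10]]

```text
t: 9.25
tool_pos: [0.5063, -0.071, 0.2707]
orientation: [[-0.97, 0.244, -0.0], [0.244, 0.97, -0.0], [0.0, -0.0, -1.0]]
ft_force: [0.9, -1.4, -1.8]
width: 0.22
```

```bash
python3 - <<'E'
from geo import *
s=ctrl.read_state();p=s["tool_pos"];print(p,s["ft_force"],s["torque"],s["width"]*85.4)
print(joints(p+[0,0,.002]))
snap("side","pics/s3.png");snap("top","pics/t3.png")
a=cv2.resize(cv2.imread("pics/s3.png")[140:240,210:330],None,fx=5,fy=5,interpolation=cv2.INTER_CUBIC)[:,:400]
a=cv2.resize(cv2.imread("pics/s3.png")[150:240,230:330],None,fx=4,fy=4,interpolation=cv2.INTER_CUBIC)
b=cv2.resize(cv2.imread("pics/t3.png")[170:270,200:300],None,fx=4,fy=4,interpolation=cv2.INTER_CUBIC)
c=np.zeros((400,800,3),np.uint8);c[:360,:400]=a;c[:,400:]=b;cv2.imwrite("pics/c3.png",c)
E
```

```text
[ 0.50630096 -0.07100385  0.27068953] [ 0.91726089 -1.40428358 -1.77953541] [-0.19394221 -0.3512357   0.07121945] 18.828071543447958
(np.float64(0.5615483444790974), np.float64(-0.2593450171023619), np.float64(0.20014183011106546), array([-3.57509282, -0.21160613]))
```

View pics/c3.png

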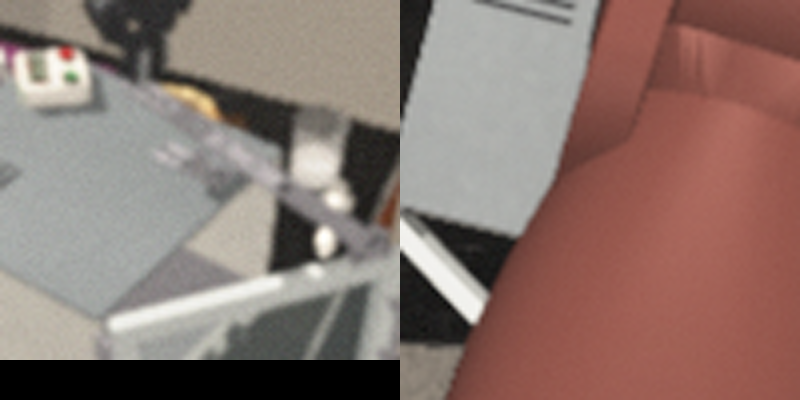

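The door stands open, and the raised bar crosses the rail (left panel (185,155)). The top camera is blocked by the arm. I'll use the earlier pictures to estimate where the peg sits in the slot.

```bash
python3 - <<'E'
from geo import *
t=cv2.imread("pics/t0.png");s=np.mean([cv2.imread(f"pics/s{i}.png") for i in(0,1,2)],axis=0).astype(np.uint8)
def W(x,y,z):return np.append(C+RC@np.array([-75+x,-60+y])/1000,z)
out=[]
for n,im in(("top",t),("side",s)):
    u,v=proj(n,W(0,0,.2));u0,v0=int(u)-15,int(v)-15
    c=cv2.resize(im[v0:v0+30,u0:u0+30],None,fx=13,fy=13,interpolation=cv2.INTER_CUBIC)
    k=lambda p:tuple(int(round((q-o+.5)*13)) for q,o in zip(proj(n,p),(u0,v0)))
    for x,y in[(-32,-11),(32,-11),(32,11),(-32,11)]:cv2.circle(c,k(W(x,y,.193)),2,(0,0,255),-1)
    for x in(-9,0,9):cv2.circle(c,k(W(x,0,.2086)),2,(0,255,0),-1);cv2.circle(c,k(W(x,0,.195)),2,(255,0,0),-1)
    out.append(c)
cv2.imwrite("pics/rail.png",np.hstack(out))
E
```

```text
(no output)
```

View pics/rail.png

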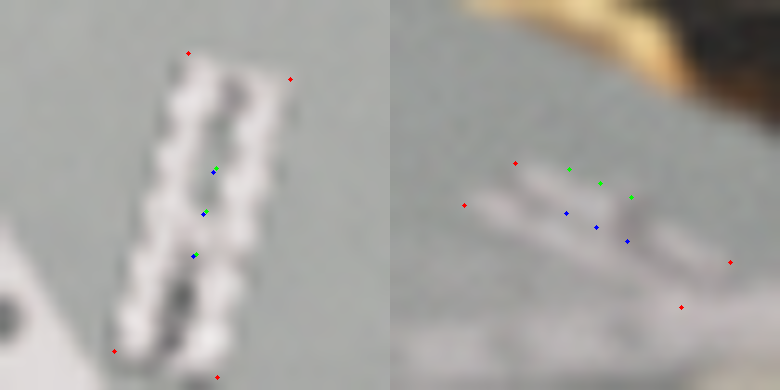

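The peg shows as a break in the slot near p ≈ -6 mm in the top view (right around (200,243)) and near -9 mm in the side view (632,215). I'll take p ≈ -7 mm and hover just above the tip.

```bash
cat >> geo.py <<'E'
OFF=np.array([0,0,.0037])
def rep(p,al,off=(0,0)):
    s=ctrl.read_state();t=s["tool_pos"]
    b,y,a=balltarget(p,al,C,YAW,off);o=s["orientation"][:,1];cur=np.arctan2(o[1],o[0])-np.pi/2
    print("tool",np.round(t,4),"F",np.round(s["ft_force"],1),"units",np.round((b-OFF-t)/.04,3),"yaw",round(np.degrees(y-cur)/8,2),"door",round(a,3))
E
python3 - <<'E'
from geo import *
for al in(.15,.1,.09,.08,.06,0):print(al);rep(-7,al)
E
```

```text
0.15
tool [ 0.5064 -0.0705  0.2707] F [ 1.  -1.5 -1.7] units [-0.087 -0.024 -0.316] yaw -0.28 door 0.599
0.1
tool [ 0.5064 -0.0705  0.2707] F [ 1.  -1.5 -1.7] units [-0.015 -0.045 -0.594] yaw -0.28 door 0.599
0.09
tool [ 0.5064 -0.0705  0.2707] F [ 1.  -1.5 -1.7] units [-0.002 -0.048 -0.65 ] yaw -0.28 door 0.599
0.08
tool [ 0.5064 -0.0705  0.2707] F [ 1.  -1.5 -1.7] units [ 0.01  -0.052 -0.706] yaw -0.28 door 0.599
0.06
tool [ 0.5064 -0.0705  0.2707] F [ 1.  -1.5 -1.7] units [ 0.033 -0.059 -0.819] yaw -0.28 door 0.599
0
tool [ 0.5064 -0.0705  0.2707] F [ 1.  -1.5 -1.7] units [ 0.089 -0.075 -1.159] yaw -0.28 door 0.599
```

Go to lift 0.10, then ease down to 0.06 and watch the force.

Request:
jog_arm:
  rows:
    - [[-0.09, -0.02, -0.15, 0, 0, -0.28, 10], [-0.09, -0.02, -0.3, 0, 0, -0.28, 10], [-0.05, -0.03, -0.45, 0, 0, -0.28, 10], [-0.015, -0.045, -0.6, 0, 0, -0.28, 10], [-0.015, -0.045, -0.6, 0, 0, -0.28, 10], [-0.015, -0.045, -0.6, 0, 0, -0.28, 10]]

```text
t: 10.1
tool_pos: [0.5059, -0.0723, 0.2467]
orientation: [[-0.96, 0.28, -0.0], [0.28, 0.96, -0.0], [0.0, -0.0, -1.0]]
ft_force: [-1.2, -1.4, -1.8]
width: 0.219
```

Request:
jog_arm:
  rows:
    - [[0.006, -0.002, -0.03, 0, 0, 0, 10], [0.012, -0.004, -0.06, 0, 0, 0, 10], [0.018, -0.005, -0.09, 0, 0, 0, 10], [0.024, -0.006, -0.11, 0, 0, 0, 10], [0.024, -0.006, -0.11, 0, 0, 0, 10]]

```text
t: 10.72
tool_pos: [0.5069, -0.0725, 0.2423]
orientation: [[-0.96, 0.28, 0.0], [0.28, 0.96, -0.0], [-0.0, -0.0, -1.0]]
ft_force: [0.2, -0.6, -1.1]
width: 0.22
```

```bash
python3 - <<'E'
from geo import *
for al in(.08,.06,0):rep(-7,al)
E
```

```text
tool [ 0.5069 -0.0725  0.2423] F [ 0.2 -0.6 -1.1] units [-0.003 -0.001  0.004] yaw 0.0 door 0.599
tool [ 0.5069 -0.0725  0.2423] F [ 0.2 -0.6 -1.1] units [ 0.02  -0.008 -0.109] yaw 0.0 door 0.599
tool [ 0.5069 -0.0725  0.2423] F [ 0.2 -0.6 -1.1] units [ 0.076 -0.024 -0.449] yaw 0.0 door 0.599
```

Request:
jog_arm:
  rows:
    - [[0.005, -0.002, -0.025, 0, 0, 0, 10], [0.005, -0.002, -0.025, 0, 0, 0, 10]]

```text
t: 10.98
tool_pos: [0.5071, -0.0726, 0.2412]
orientation: [[-0.96, 0.28, -0.0], [0.28, 0.96, 0.0], [0.0, 0.0, -1.0]]
ft_force: [0.8, -2.3, -0.3]
width: 0.221
```

Request:
jog_arm:
  rows:
    - [[0.005, -0.002, -0.025, 0, 0, 0, 10], [0.005, -0.002, -0.025, 0, 0, 0, 10]]

```text
t: 11.22
tool_pos: [0.5073, -0.0727, 0.2402]
orientation: [[-0.96, 0.28, -0.0], [0.28, 0.96, 0.0], [0.0, 0.0, -1.0]]
ft_force: [0.7, -1.1, -0.8]
width: 0.217
```

Request:
jog_arm:
  rows:
    - [[0.005, -0.002, -0.025, 0, 0, 0, 10], [0.005, -0.002, -0.025, 0, 0, 0, 10]]

```text
t: 11.48
tool_pos: [0.5075, -0.0727, 0.2393]
orientation: [[-0.96, 0.28, -0.0], [0.28, 0.96, 0.0], [0.0, 0.0, -1.0]]
ft_force: [0.3, 0.0, -1.4]
width: 0.219
```

Request:
jog_arm:
  rows:
    - [[0.005, -0.002, -0.025, 0, 0, 0, 10], [0.005, -0.002, -0.025, 0, 0, 0, 10]]

```text
t: 11.72
tool_pos: [0.5077, -0.0728, 0.2382]
orientation: [[-0.96, 0.28, -0.0], [0.28, 0.96, 0.0], [0.0, 0.0, -1.0]]
ft_force: [0.7, -0.6, -1.1]
width: 0.216
```

Request:
jog_arm:
  rows:
    - [[0.005, -0.002, -0.025, 0, 0, 0, 10], [0.005, -0.002, -0.025, 0, 0, 0, 10]]

```text
t: 11.98
tool_pos: [0.5078, -0.0728, 0.2372]
orientation: [[-0.96, 0.28, -0.0], [0.28, 0.96, 0.0], [0.0, 0.0, -1.0]]
ft_force: [0.2, -0.8, -1.2]
width: 0.218
```

Request:
jog_arm:
  rows:
    - [[0.005, -0.002, -0.025, 0, 0, 0, 10], [0.005, -0.002, -0.025, 0, 0, 0, 10]]

```text
t: 12.22
tool_pos: [0.508, -0.0729, 0.2362]
orientation: [[-0.96, 0.28, -0.0], [0.28, 0.96, 0.0], [0.0, 0.0, -1.0]]
ft_force: [-1.3, -1.0, -1.3]
width: 0.219
```

Request:
jog_arm:
  rows:
    - [[0.005, -0.002, -0.025, 0, 0, 0, 10], [0.01, -0.003, -0.05, 0, 0, 0, 10], [0.01, -0.003, -0.05, 0, 0, 0, 10]]

```text
t: 12.6
tool_pos: [0.5084, -0.073, 0.2342]
orientation: [[-0.96, 0.28, -0.0], [0.28, 0.96, 0.0], [0.0, 0.0, -1.0]]
ft_force: [-2.0, -0.4, -0.9]
width: 0.213
```

Request:
jog_arm:
  rows:
    - [[0.005, -0.002, -0.025, 0, 0, 0, 10], [0.01, -0.003, -0.05, 0, 0, 0, 10], [0.01, -0.003, -0.05, 0, 0, 0, 10]]

```text
t: 12.98
tool_pos: [0.5087, -0.0731, 0.2321]
orientation: [[-0.96, 0.28, -0.0], [0.28, 0.96, 0.0], [0.001, 0.0, -1.0]]
ft_force: [-2.5, 0.5, -0.9]
width: 0.221
```

```bash
python3 - <<'E'
from geo import *
rep(-7,0)
s=ctrl.read_state();print(joints(s["tool_pos"]+OFF),s["torque"])
a=snap("side","pics/s4.png")
cv2.imwrite("pics/c4.png",cv2.resize(cv2.imread("pics/s4.png")[150:240,230:330],None,fx=6,fy=6,interpolation=cv2.INTER_CUBIC))
E
```

```text
tool [ 0.5087 -0.0731  0.2321] F [-2.5  0.5 -0.9] units [ 0.032 -0.009 -0.196] yaw 0.0 door 0.599
(np.float64(0.5999418969193103), np.float64(-0.2835361757719108), np.float64(0.03440587913101792), array([-7.19412546,  0.01488894])) [0.14718991 0.58263506 0.20416279]
```

View pics/c4.png

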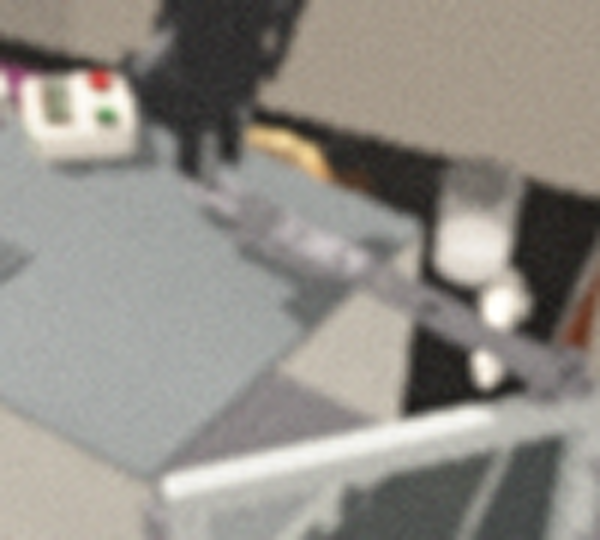

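The bar is nearly down on the rail. The Fx of -2.5 N suggests the hole is around the peg, with the peg pressing it towards -x. I'll ease about 0.7 mm that way while lowering.

Request:
jog_arm:
  rows:
    - [[-0.015, 0, 0, 0, 0, 0, 10], [-0.015, 0, 0, 0, 0, 0, 10]]

```text
t: 13.28
tool_pos: [0.5085, -0.0733, 0.2324]
orientation: [[-0.96, 0.28, 0.0], [0.28, 0.96, -0.0], [-0.0, 0.0, -1.0]]
ft_force: [0.0, 0.2, -1.6]
width: 0.222
```

Request:
jog_arm:
  rows:
    - [[0.002, -0.002, -0.03, 0, 0, 0, 10], [0.004, -0.003, -0.06, 0, 0, 0, 10], [0.004, -0.003, -0.06, 0, 0, 0, 10]]

```text
t: 13.65
tool_pos: [0.5087, -0.0735, 0.2299]
orientation: [[-0.96, 0.28, 0.0], [0.28, 0.96, -0.0], [-0.0, -0.0, -1.0]]
ft_force: [0.2, -0.6, -0.4]
width: 0.22
```

Request:
jog_arm:
  rows:
    - [[0.002, -0.002, -0.03, 0, 0, 0, 10], [0.006, -0.003, -0.06, 0, 0, 0, 10], [0.006, -0.003, -0.06, 0, 0, 0, 10]]

```text
t: 14.02
tool_pos: [0.5088, -0.0735, 0.2275]
orientation: [[-0.96, 0.28, 0.0], [0.28, 0.96, -0.0], [-0.0, -0.0, -1.0]]
ft_force: [2.0, -1.0, 0.1]
width: 0.217
```

Request:
jog_arm:
  rows:
    - [[0.006, -0.002, -0.025, 0, 0, 0, 10], [0.01, -0.003, -0.05, 0, 0, 0, 10], [0.01, -0.003, -0.05, 0, 0, 0, 10]]

```text
t: 14.4
tool_pos: [0.509, -0.0736, 0.2261]
orientation: [[-0.96, 0.28, 0.0], [0.28, 0.96, -0.0], [-0.0, -0.0, -1.0]]
ft_force: [-1.9, -0.4, 8.0]
width: 0.22
```

Request:
jog_arm:
  rows:
    - [[0.004, -0.002, -0.025, 0, 0, 0, 10], [0.004, -0.002, -0.025, 0, 0, 0, 10]]

```text
t: 14.65
tool_pos: [0.5091, -0.0736, 0.2258]
orientation: [[-0.96, 0.28, 0.001], [0.28, 0.96, -0.0], [-0.001, -0.0, -1.0]]
ft_force: [-6.2, 0.3, 15.0]
width: 0.221
```

```bash
python3 - <<'E'
from geo import *
s=ctrl.read_state();print(s["tool_pos"],joints(s["tool_pos"]+OFF),s["ft_force"],s["torque"])
E
```

```text
[ 0.50910304 -0.07360521  0.22582354] (np.float64(0.602715780841421), np.float64(-0.2862947100975091), np.float64(0.006685378682044078), array([-7.60021956, -0.12091873])) [-6.2325692   0.32996618 14.96061447] [0.19552357 1.2487356  0.17320728]
```

There's firm vertical contact at a lift of about 0, probably the flat stop. I'll relieve the load, then let go gently.

Request:
jog_arm:
  rows:
    - [[-0.006, 0, 0.04, 0, 0, 0, 10], [-0.006, 0, 0.04, 0, 0, 0, 10]]

```text
t: 14.9
tool_pos: [0.509, -0.0737, 0.2262]
orientation: [[-0.96, 0.28, 0.0], [0.28, 0.96, -0.0], [-0.0, -0.0, -1.0]]
ft_force: [0.2, -0.6, 4.5]
width: 0.217
```

Request:
jog_arm:
  rows:
    - [[0, 0, 0, 0, 0, 0, 24], [0, 0, 0, 0, 0, 0, 27], [0, 0, 0, 0, 0, 0, 27], [0, 0, 0, 0, 0, 0, 27]]

```text
t: 15.4
tool_pos: [0.509, -0.0736, 0.226]
orientation: [[-0.96, 0.28, -0.0], [0.28, 0.96, 0.0], [0.0, 0.0, -1.0]]
ft_force: [-0.1, -1.2, 1.1]
width: 0.319
```

```bash
python3 - <<'E'
from geo import *
s=ctrl.read_state();print(s["tool_pos"],s["ft_force"],s["torque"],s["width"]*85.4)
a=snap("side","pics/s5.png")
cv2.imwrite("pics/c5.png",cv2.resize(cv2.imread("pics/s5.png")[150:240,230:330],None,fx=6,fy=6,interpolation=cv2.INTER_CUBIC))
E
```

```text
[ 0.50900065 -0.07362787  0.22602254] [-0.07628192 -1.2183388   1.13503924] [-0.05606625  0.00586462 -0.01495853] 27.219996282644548
```

View pics/c5.png

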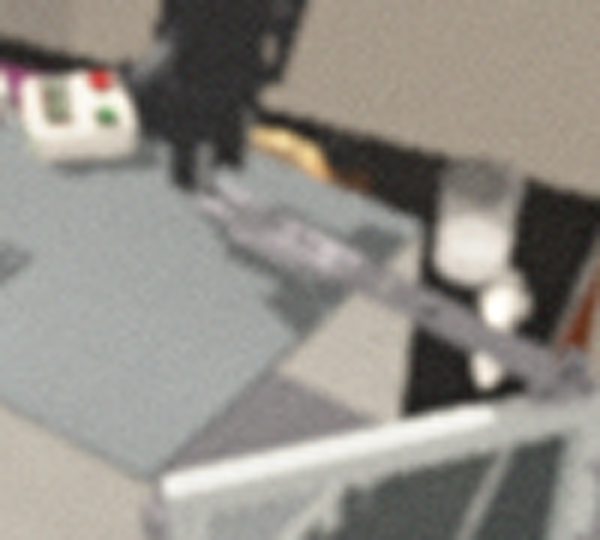

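The bar lies low over the rail and the door stays open with the fingers loosened. I'll retreat straight up, then look from above.

Request:
jog_arm:
  rows:
    - [[0, 0, 0, 0, 0, 0, 38], [0, 0, 0, 0, 0, 0, 38], [0, 0, 0.5, 0, 0, 0, 38], [0, 0, 1, 0, 0, 0, 38], [0, 0, 2, 0, 0, 0, 38], [0, 0, 3, 0, 0, 0, 38], [0, 0, 3.2, 0, 0, 0, 38]]

```text
t: 16.32
tool_pos: [0.51, -0.0739, 0.3566]
orientation: [[-0.96, 0.28, 0.004], [0.28, 0.96, -0.001], [-0.004, 0.0, -1.0]]
ft_force: [0.2, -0.6, 0.3]
width: 0.442
```

Request:
jog_arm:
  rows:
    - [[0, -1.5, 0, 0, 0, 0, 38], [0, -3, 0, 0, 0, 0, 38], [-0.5, -4.5, 0, 0, 0, 0, 38], [-1, -6, 0, 0, 0, 0, 38], [-2, -7.5, 0, 0, 0, 0, 38], [-2, -9, 0, 0, 0, 0, 38], [-3, -10, 0, 0, 0, 0, 38], [-4, -10, 0, 0, 0, 0, 38], [-4, -10, 0, 0, 0, 0, 38], [-4, -10, 0, 0, 0, 0, 38]]

```text
t: 17.58
tool_pos: [0.3492, -0.4735, 0.3537]
orientation: [[-0.96, 0.28, 0.0], [0.28, 0.96, 0.001], [0.0, 0.001, -1.0]]
ft_force: [0.3, 0.3, -0.4]
width: 0.443
```

```bash
python3 - <<'E'
from geo import *
s=ctrl.read_state();print(s["t"],s["tool_pos"],s["ft_force"])
snap("top","pics/t6.png");snap("side","pics/s6.png")
a=cv2.resize(cv2.imread("pics/s6.png")[150:250,220:320],None,fx=4,fy=4,interpolation=cv2.INTER_CUBIC)
b=cv2.resize(cv2.imread("pics/t6.png")[150:290,190:290],None,fx=4,fy=4,interpolation=cv2.INTER_CUBIC)
c=np.zeros((560,800,3),np.uint8);c[:400,:400]=a;c[:,400:]=b;cv2.imwrite("pics/c6.png",c)
E
```

```text
17.575 [ 0.34919303 -0.47350226  0.35369338] [ 0.27367527  0.31279108 -0.41062365]
```

View pics/c6.png

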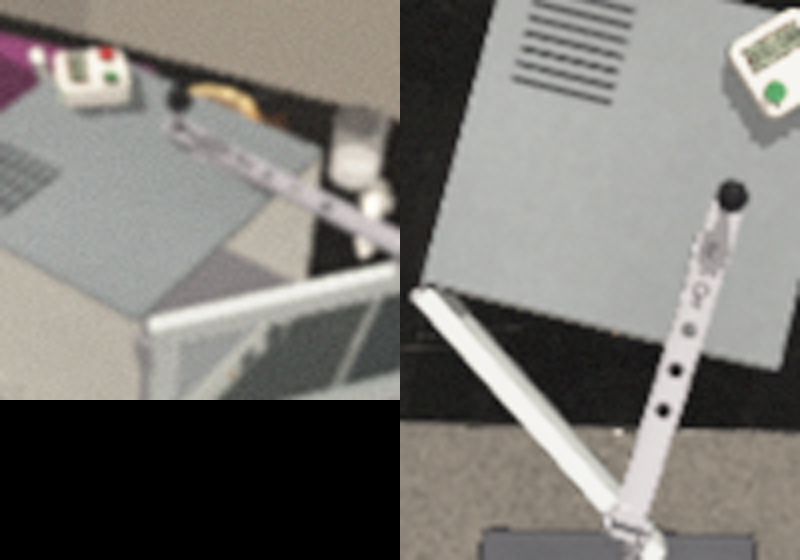

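From above, holes 1 to 3 are open at (663,410), (676,370) and (689,330). Hole 4 at (703,292) is filled by the peg, and the door is open. One last check: flatness, and that nothing creeps.

Request:
jog_arm:
  rows:
    - [[0, 0, 0, 0, 0, 0, 38], [0, 0, 0, 0, 0, 0, 38], [0, 0, 0, 0, 0, 0, 38], [0, 0, 0, 0, 0, 0, 38], [0, 0, 0, 0, 0, 0, 38], [0, 0, 0, 0, 0, 0, 38], [0, 0, 0, 0, 0, 0, 38], [0, 0, 0, 0, 0, 0, 38]]

```text
t: 18.68
tool_pos: [0.349, -0.4737, 0.3541]
orientation: [[-0.96, 0.28, -0.0], [0.28, 0.96, 0.0], [0.0, 0.0, -1.0]]
ft_force: [-0.0, 0.3, 0.4]
width: 0.446
```

```bash
python3 - <<'E'
from geo import *
snap("top","pics/t7.png");snap("side","pics/s7.png")
def ball(f,x0,y0,x1,y1):
    im=cv2.imread(f);m=(im[y0:y1,x0:x1].max(2)<60).astype(np.uint8);n,l,st,ce=cv2.connectedComponentsWithStats(m)
    i=1+np.argmax(st[1:,4]);return ce[i]+[x0,y0]
for k in(6,7):
    a=ball(f"pics/t{k}.png",266,192,280,206);b=ball(f"pics/s{k}.png",258,168,271,180)
    p,e=tri("top",a,"side",b);q=onz("top",*a,.228);print(a,b,p,e,joints([*q[:2],.228]))
d=np.abs(cv2.imread("pics/t6.png").astype(int)-cv2.imread("pics/t7.png"))[150:290,190:290];print("diff",d.max(),d.mean())
ctrl.hand_in()
E
```

```text
[272.39393939 198.72727273] [265.25641026 171.        ] [ 0.50754348 -0.07295502  0.24293702] 0.0023598238140424698 (np.float64(0.5980245871916839), np.float64(-0.28247989995752143), np.float64(-2.9352346665010638e-18), array([-6.76134738, -0.04023948]))
[272.32258065 198.87096774] [265.15789474 170.86842105] [ 0.50741365 -0.07263016  0.24363603] 0.001685034777401808 (np.float64(0.6004101562993409), np.float64(-0.2832848954146188), np.float64(-3.798073328821021e-18), array([-7.17378733,  0.10383937]))
diff 29 1.1841190476190475
the job is handed in; nothing more can be done
```

The stay is propped on the fourth hole and the job is handed in, but one last check disagreed and I can't rule it out completely.

**What I did:** I gripped the ball knob, raised the bar, and swung the door open to about 0.60 rad. I then eased the fourth hole down over the peg, about 7 mm along the slot towards the door. The forces I read during the lowering were light (about 2.5 N at most) until the bar met its stop. There they peaked at about 15 N at the ball, and I took the load off before letting go. The arm was well clear of everything when I handed in.

**What the last checks showed:**
- **Fourth hole:** the top view shows holes 1 to 3 open and hole 4 filled by the peg.
- **Position:** the ball's place in that view, taking the bar as flat, puts hole 4 at about x −7 mm and y 0 on the rail, and the door at 0.60 rad.
- **Holding still:** two top pictures just over 1 s apart show no creep beyond noise (ball shift under 0.2 pixel), so the door holds by itself.
- **Things standing around:** none seemed moved in the pictures I looked at, but I did not measure them.

**The check that disagreed:** triangulating the ball's height at the end gave 0.243 m instead of 0.228 m. The rays missed each other by about 2 mm. In the side picture the ball mask came out about 3–4 px above where the ball appears, probably merged with the dark worktop behind it. I trusted the firm stop felt at a lift of about 0 (±0.007 rad) over that figure, and handed in without re-measuring it.

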